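Fit the spare fuse of the test frame and switch on

ROBOT

A 6-joint arm with a two-finger parallel gripper is mounted at the origin on the work surface. World frame = base frame: x ahead of the robot, y to its left, z up, the work surface at z = 0. Lengths are in m, angles in rad, forces in N, time in s.
With the tool pointing down it reaches from about 0.375 to 0.925 m from the base axis. Payload 5.7 kg.
Tool frame: the origin (TCP) lies at the very end of the fingers, on their centre line; the grasp point (between the pads) lies 19 mm behind it (env.pinch_z is the z of the grasp point in the tool frame, in m); z points along the fingers, y is the line along which they close (so a half turn about z gives the same grasp; the last joint's range is limited). The gripper opens to 85 mm and grips with 20 to 120 N. Pads are 22 mm wide; open, the fingers measure 114 mm over their backs; the gripper's body (76 mm by 85 mm) begins 54 mm behind the grasp point. The pads swing forward as they close: fully open they stand 13 mm farther back than shut.
Start: joints at [1.033, 0.359, 1.51, -0, 1.272, -0.115], TCP at [0.246, 0.547, 0.231] pointing down, gripper open.
Joint ranges: [-2.97, 2.97], [-1.01, 2.36], [0.21, 2.38], [-0.96, 4.11], [0.2, 2.71], [-2.98, 2.98]. Speed limits (rad/s): [2.39, 2.39, 3.14, 3.14, 3.14, 3.14].

INTERFACE

Orientations are given as a unit quaternion [x, y, z, w].
In Python, from station import env gives the robot as it stands.
- The arm moves only by the tool apply_moves, never from a script. Its argument "commands" is a list of rows, each a list of 3 entries, a list of its own where there are three numbers: the shift along the world's x, y, z in m, then the turn, a rotation vector about the world's x, y, z in degrees, then the finger opening in m, from 0 to 0.0854. A call has exactly 10 rows; each row is the pose to reach, as a shift and turn from the pose commanded when the call began; what a row does not reach only later rows make up. A row lasts 1/8 s, in which the tool goes at most 62.5 mm and 10.7 degrees, less where a joint would pass 70% of its speed; a pose out of reach is approached as far as the arm can. A call with a gripper value outside its range is refused whole. The fingers move at their own pace and stop on an object; "newtons" is the grip in N (left out, the last holds). Time passes only in rows, so rows that repeat a pose let the fingers close, or fill a call up. It gives the time, the measured TCP pose, the force, the opening and the grip force at its end, in the units of the state.
- env.observe(): the state, without advancing time (a new reading comes with each control period).
- env.capture(name): name is "side" or "top"; returns a dict with "color" (480x640x3 uint8, red, green, blue), "z_map" (480x640 float32, m along the optical axis (not along the pixel's ray), 0 where there is no reading), "vertical_fov" (degrees; the focal length in pixels is half the picture's height over the tangent of half this angle, whatever the lens; pixels are square), "cx", "cy" (the principal point, pixels), "T" (4x4, takes a point from camera to world coordinates). Camera axes: x right, y down, z forward; pixel columns grow to the right and rows downward; lengths in m; the calibration is good to about 2 mm. A picture is of the moment at which its call begins.
- env.finish_job(): hands the job in; it is judged then, once.
Trained networks look in the newest picture that a camera, given by its name, has taken for a name from the list of things; names that differ only in an ending like _2 or _b are one class to them, and where a whole thing is asked for, a point or a joint stands for the part that bears it (a point fixed in the world has none). Each returns a list of dicts, best first, with "conf" (0 to 1); they miss things now and then, are a little off and sometimes report something else, mostly with a low value. They report only what shows in the picture. A call takes as long as a camera call. They do not tell look-alikes from the thing itself.
- env.look_for(camera, target): "point" ([column, row] as shares, 0 to 1, of the picture: columns of its width, rows of its height, amid what is visible of it).
- env.regions_of(camera, target): "pixels" (480x640 bool, what is visible of it) and "point" ([column, row] as shares, 0 to 1, of the picture: columns of its width, rows of its height, amid what is visible of it).
The state is a dict: "clock": time; "joint_positions": joint angles; "joint_velocities": joint speeds; "joint_torque": joint torques, N m; "tcp_pos": TCP position; "ee_rot": TCP orientation; "contact_force": force on the tool from outside, world axes, zero at the start; "torque": the same for the moment, N m; "width": finger opening in m; "grip_force": force on a finger pad.
Only numpy, scipy, OpenCV 4.12 (cv2) and the standard library are available. Lean on these libraries where they do the work, as an engineer would, in place of code of your own. Each camera call takes 0.05 s, during which the arm holds its last target. There are 200 camera calls.

TASK

Take the spare fuse of middle length from the rubber mat and press it down between the two spring clips of the fuse holder until both clips have snapped over its ends and it sits fully home; the ceramic is brittle, so press gently and stop as soon as you feel it bottom. Let go of it, then swing the isolator lever on the holder over to its other stop. Leave the other two fuses where they lie.

Things in the scene. Friction and masses are not known exactly. Their poses are not given: they have to be found in the camera images.
- fuse: Fuse to fit, the middle one in length: white ceramic block 64 x 34 x 36 high (mm) with an aluminium blade at each end, 110 overall along its x. Blades 22 wide, from the underside up to 17; lower end edges chamfered (7 in over 11 up). Origin: centre of the underside; x along it, z up; both ways round alike. 0.13 to 0.21 kg. Flat on a 3 mm mat among the other two, in random order, about 50 mm clear.
- fuse_short: Other fuse, same shape but 84 mm overall: too short, leave it. Origin at the centre of the underside, x along its length.
- fuse_long: Other fuse, same shape but 136 mm overall: too long, leave it. Origin at the centre of the underside, x along its length.
- holder: Fixed grey fuse holder, a plate 25 mm thick, 190 along its x, from y = -50 to +155 mm. Origin: underside, below the middle between the clips. The fuse goes in along the holder's x (either way round), pressed straight down between two copper spring clips at x = -59 and +59 mm, onto a stiff rubber pad 90 x 34 mm. The ceramic cracks if fuse and holder press on each other with over 25 N.
- seat (a point): Point midway between the clips, 40 mm above the holder's underside, axes as the holder's. The fuse's underside comes to rest here or up to 14 mm higher: pad and clips stand on packing of unknown thickness (0 to 14 mm), not measured, to be felt. Spreading the clips takes 4 to 10 N downwards in all; the force drops at the snap, then rises by 40 N/mm on the pad.
- clip_near (a joint): Outward spread of the clip at the holder's -x end, m: 0 closed, 0.014 at most; spring 350 N/m, 0.9 N at 0. It ends in an inward hook, rounded on top, flat below, its underside 18.5 mm above the pad; the two hooks leave a gap of 100 mm, so a centred fuse spreads each 5 mm (4 mm off centre along x still works). Flared lips end 36 mm above the pad.
- clip_far (a joint): Outward spread of the clip at the holder's +x end, m, likewise. The hooks touch the chamfers when the fuse is 17 to 24 mm above home and snap over the blades only in the last 2 mm; seated, the blades have 1.5 mm of play below them. A fuse that rocks in the fingers levels itself on the pad when pressed on.
- isolator (a joint): Isolator lever angle, rad: 0 = off, leaning 0.5 rad towards the holder's -x; 1.0 = on, leaning 0.5 rad towards +x, at its stop. It starts at 0 to 0.12, turns about the holder's y at holder x = 0, y = 120, z = 47 mm, is light (under 2 N at the ball) and stays where it is left.
- isolator_tip (a point): Centre of the black ball (radius 13 mm) on the isolator lever, 80 mm from its pivot; the lever itself is a 10 mm steel rod. The fuse must be carried clear above it.
Mind the look-alikes: they are no part of the job. Leave any blue or red look-alike of the fuse alone.

How it is judged:
On the way, in this order (a step that is already met when the one before it is completed fails the run):
1. the fuse, pressed by the gripper, spreads the clips (value of joint any of clip_near, clip_far above 0.002 m and contact force between fuse and holder above 1 N and contact force between the fingers and fuse above 2 N), for 0.02 s.
2. the fuse is home, both clips closed over its ends, and the gripper has let go of it (z of fuse in the frame of seat below 0.0155 m and horizontal distance between fuse and seat below 0.007 m and value of joint each of clip_near, clip_far below 0.0015 m and contact force between the fingers and fuse below 0.1 N), for 0.2 s.
3. the isolator lever is swung to its other stop (value of joint isolator above 0.85 rad), for 0.1 s.
At the end, for the whole second after the job is handed in: The middle fuse lies level, released and at rest, within 0.15 rad and 7 mm of the holder's middle line and centre, at most 15.5 mm above the seat point (14 mm packing + 1.5); both clips closed (spread under 1.5 mm); isolator at 0.85 rad or more (z of fuse in the frame of seat between -0.003 and 0.0155 m and horizontal distance between fuse and seat below 0.007 m and angle between fuse's own z axis and vertical below 0.06 rad and angle between the x axis of fuse and the x axis of holder, either way round below 0.15 rad and value of joint each of clip_near, clip_far below 0.0015 m and value of joint isolator above 0.85 rad and linear speed of fuse below 0.02 m/s); the robot touches nothing.
It fails at once if the fuse and the holder press on each other with more than 25 N (contact force between fuse and holder above 25 N).
It fails at once if one of the other two fuses is moved by more than 25 mm (distance of any of fuse_short, fuse_long from where it was at the start of the episode above 0.025 m).
It also fails if it takes over 56 s, if anything falls off the work surface, if the arm or the gripper's body presses on something with over 40 N, if the wrist force passes 120 N, or if a joint passes its speed limit or range.

## Working session

There is one attempt and no reset: what is moved stays moved. The work goes in short steps, Python scripts to look and compute and a tool call to move; the robot and the scene stay as the last step left them, time stands still between calls to the robot, and variables do not carry over. Pictures are saved under pics/ and viewed, at most 10 in all, crops included, and the job is handed in when it is done.

Besides the shell and the picture viewer there is one more tool, called by a JSON object that holds its "op" and its "data". apply_moves: Moves the arm, as the interface text tells. Its arguments: {"type":"object","properties":{"commands":{"type":"array"},"newtons":{"type":"number"}},"required":["commands"]}

```bash
mkdir -p pics; ls
cat > h.py <<'E'
import numpy as np, cv2
from station import env
def cap(n):
    c=env.capture(n); f=240/np.tan(np.radians(c["vertical_fov"])/2)
    z=c["z_map"]; v,u=np.mgrid[:480,:640]
    P=np.stack([(u-c["cx"])/f*z,(v-c["cy"])/f*z,z],-1)
    W=P@c["T"][:3,:3].T+c["T"][:3,3]; W[z==0]=np.nan
    return c,W
E
python3 - <<'E'
from h import *
for n in("top","side"):
    c,W=cap(n); cv2.imwrite(f"pics/{n}0.png",c["color"][...,::-1]); np.savez(f"{n}0.npz",W=W,c=c["color"],T=c["T"])
    print(n,c["T"].round(3).tolist(),c["vertical_fov"])
    for t in("fuse","fuse_short","fuse_long","holder","isolator_tip"):
        for r in env.regions_of(n,t):
            m=r["pixels"]; p=W[m]; print(t,round(r["conf"],2),(np.array(r["point"])*[640,480]).round(),m.sum(),np.nanmedian(p,0).round(3),np.nanmin(p,0).round(3),np.nanmax(p,0).round(3))
s=env.observe();print(s["clock"],s["tcp_pos"],s["ee_rot"],s["width"],s["contact_force"])
E
```

```text
pics
top [[-0.02, -0.99, 0.142, 0.305], [-1.0, 0.02, 0.003, 0.105], [-0.006, -0.142, -0.99, 1.251], [0.0, 0.0, 0.0, 1.0]] 46.128808061392206
fuse 0.98 [209. 230.] 765 [0.508 0.328 0.037] [ 0.457  0.31  -0.003] [0.565 0.357 0.047]
fuse 0.95 [120. 246.] 776 [0.478 0.516 0.034] [ 0.441  0.472 -0.003] [0.521 0.574 0.044]
fuse 0.59 [141. 326.] 777 [0.301 0.468 0.034] [ 0.27   0.421 -0.005] [0.332 0.531 0.044]
fuse_short 0.69 [303. 232.] 550 [0.497 0.117 0.038] [0.457 0.096 0.012] [0.541 0.137 0.047]
fuse_long 0.74 [256. 226.] 873 [0.51  0.221 0.036] [ 0.443  0.203 -0.002] [0.586 0.243 0.048]
holder 0.6 [431. 226.] 8155 [ 0.509 -0.163  0.026] [ 0.414 -0.28  -0.006] [ 0.616 -0.057  0.134]
isolator_tip 0.64 [408. 234.] 171 [ 0.474 -0.097  0.124] [ 0.461 -0.129  0.027] [ 0.508 -0.086  0.134]
side [[0.922, -0.252, 0.295, 0.154], [-0.387, -0.551, 0.739, -0.651], [-0.024, -0.796, -0.605, 0.721], [0.0, 0.0, 0.0, 1.0]] 56.122143796545416
fuse 0.79 [305. 210.] 469 [0.509 0.315 0.028] [0.458 0.305 0.004] [0.563 0.348 0.042]
fuse 0.78 [270. 180.] 337 [0.472 0.501 0.026] [ 0.441  0.465 -0.004] [0.511 0.616 0.041]
fuse 0.76 [318. 171.] 414 [0.621 0.501 0.02 ] [ 0.569  0.492 -0.004] [0.689 0.596 0.04 ]
fuse 0.63 [218. 207.] 417 [0.296 0.449 0.026] [ 0.266  0.412 -0.002] [0.339 0.576 0.041]
fuse 0.37 [370. 289.] 218 [ 0.475 -0.104  0.119] [ 0.459 -0.114 -0.002] [ 0.542 -0.009  0.131]
fuse_short 0.91 [336. 258.] 643 [0.495 0.103 0.031] [ 0.457  0.092 -0.001] [0.552 0.181 0.044]
fuse_long 0.97 [324. 231.] 679 [0.506 0.209 0.023] [ 0.444  0.2   -0.   ] [0.578 0.263 0.044]
holder 0.94 [401. 341.] 9417 [ 0.498 -0.189  0.025] [ 0.413 -0.274 -0.004] [0.646 0.028 0.131]
isolator_tip 0.8 [367. 290.] 216 [ 0.475 -0.104  0.119] [ 0.459 -0.114 -0.002] [0.527 0.009 0.131]
0.6 [0.24618059 0.54712502 0.23128524] [ 2.09827914e-01  9.77738331e-01 -4.66979500e-05 -9.31422898e-06] 0.08552740517025226 [-0.28917139  0.03865123 -0.40928843]
```

Run:
```python
from h import *
d=np.load("top0.npz"); im=d["c"][...,::-1]
cv2.imwrite("pics/crop.png",cv2.resize(im[180:360,90:340],None,fx=3.2,fy=3.2,interpolation=cv2.INTER_CUBIC)[:600])
W=d["W"]
for x0,x1,n in((190,230,"m"),(235,280,"l"),(285,325,"s")):
    w=W[190:270,x0:x1].reshape(-1,3); t=w[(w[:,2]>.034)&(w[:,2]<.06)]
    r=cv2.minAreaRect((t[:,:2]*1000).astype(np.float32)); 
    a=w[(w[:,2]>.013)&(w[:,2]<.06)]; r2=cv2.minAreaRect((a[:,:2]*1000).astype(np.float32))
    print(n,len(t),np.median(t[:,2]).round(4),r,r2)
# holder plate
w=W[:,330:].reshape(-1,3); t=w[(w[:,2]>.018)&(w[:,2]<.032)]
print("plate",np.median(t[:,2]),cv2.minAreaRect((t[:,:2]*1000).astype(np.float32)))
t=w[(w[:,2]>.034)]
for lo in np.arange(.03,.14,.008):
    q=w[(w[:,2]>=lo)&(w[:,2]<lo+.008)]; 
    if len(q): print(round(lo,3),len(q),q.min(0).round(3),q.max(0).round(3))
```

```text
m 486 0.0392 ((510.9520568847656, 329.5330810546875), (35.93518829345703, 68.47262573242188), 86.00707244873047) ((511.1086730957031, 329.64959716796875), (36.410194396972656, 109.39700317382812), 86.5895767211914)
l 481 0.0392 ((511.2734375, 221.92739868164062), (34.72234344482422, 69.17029571533203), 88.18375396728516) ((511.18048095703125, 221.37242126464844), (35.39476776123047, 136.06068420410156), 89.06797790527344)
s 477 0.0389 ((499.185546875, 117.40463256835938), (35.088600158691406, 68.49663543701172), 83.24542999267578) ((499.1959228515625, 117.6512222290039), (35.38945770263672, 83.60289001464844), 83.0759048461914)
plate 0.02296463886057809 ((504.8675842285156, -292.8814392089844), (704.1849975585938, 950.2412719726562), 88.5392074584961)
0.03 916 [ 0.037 -0.646  0.03 ] [0.857 0.071 0.038]
0.038 1046 [ 0.038 -0.64   0.038] [0.857 0.072 0.046]
0.046 1559 [ 0.034 -0.636  0.046] [0.856 0.072 0.054]
0.054 659 [ 0.033 -0.632  0.054] [0.856 0.072 0.062]
0.062 624 [ 0.032 -0.628  0.062] [0.857 0.072 0.07 ]
0.07 548 [ 0.033 -0.616  0.07 ] [0.856 0.073 0.078]
0.078 382 [ 0.032 -0.582  0.078] [0.859 0.073 0.086]
0.086 316 [ 0.031 -0.579  0.086] [0.859 0.071 0.094]
0.094 76 [ 0.009 -0.452  0.094] [0.851 0.074 0.102]
0.102 70 [ 0.002 -0.001  0.102] [0.077 0.075 0.11 ]
0.11 54 [ 0.013 -0.105  0.11 ] [0.478 0.073 0.118]
0.118 120 [ 0.008 -0.111  0.118] [0.483 0.075 0.126]
0.126 135 [ 0.007 -0.11   0.126] [0.482 0.073 0.134]
0.134 62 [ 0.011 -0.095  0.134] [0.473 0.072 0.142]
```

View pics/top0.png

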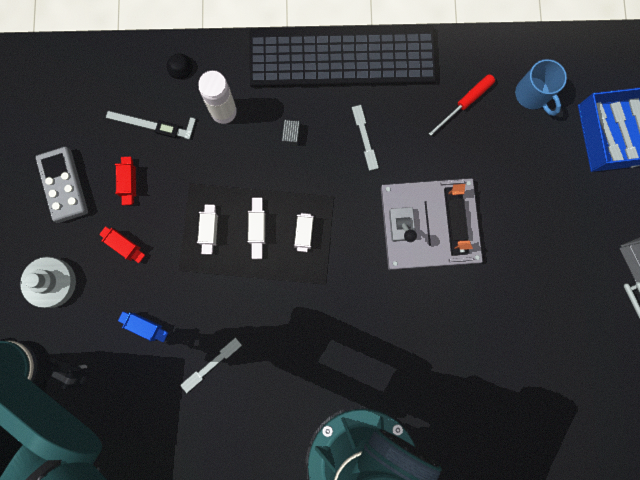

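View pics/side0.png

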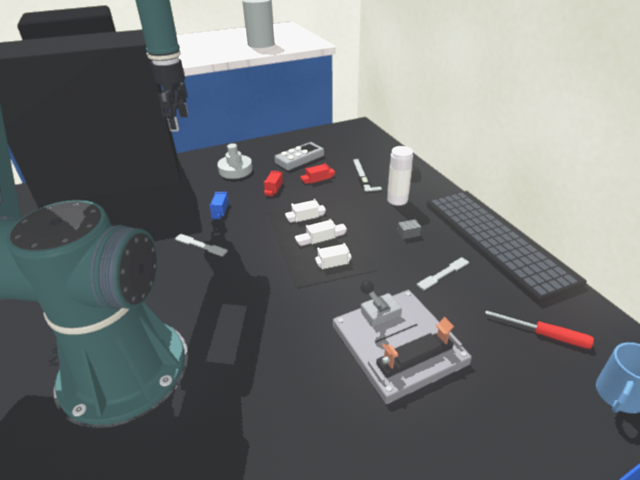

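View pics/crop.png

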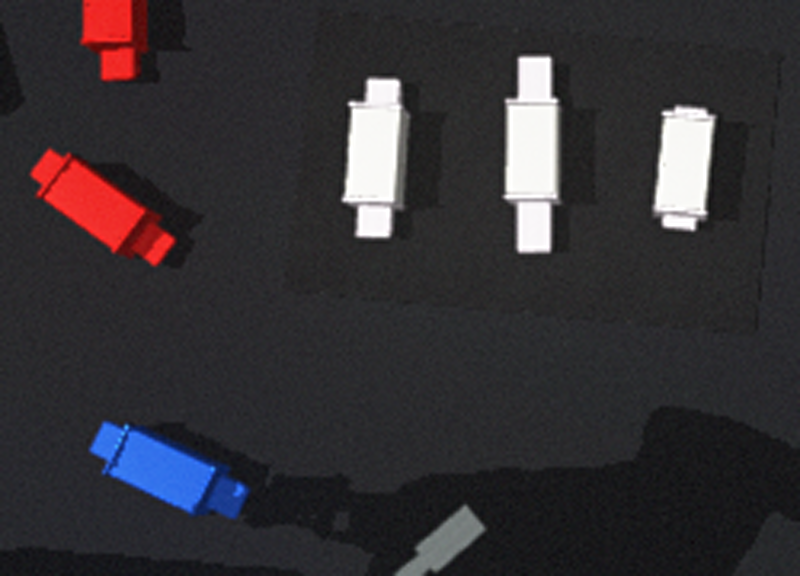

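White candidates are at (208,229), 109 mm long; (257,228), 136 mm; and (303,232), 84 mm. The middle fuse is the one at (208,229), and the crop confirms it is white and of intermediate length. The red and blue ones are look-alikes. The holder is around (431,226), with its copper clips at (458,189) and (464,245). The lever ball is at (410,235), leaning toward −x.

```bash
cat > hold.py <<'E'
from h import *
def holder(W,c):
    w=W[165:285,370:495]; k=c[165:285,370:495].astype(int)
    m=(w[...,2]>.019)&(w[...,2]<.03)&(w[...,1]<-.05)&(w[...,1]>-.3)
    r=cv2.minAreaRect((w[m][:,:2]*1000).astype(np.float32))
    o=(k[...,0]>150)&(k[...,2]<110)&(k[...,0]-k[...,2]>60)&(w[...,2]>.03)
    n,l,s,ce=cv2.connectedComponentsWithStats(o.astype(np.uint8))
    cl=[(w[l==i].mean(0).round(4),w[l==i].min(0).round(4),w[l==i].max(0).round(4),s[i,4]) for i in range(1,n) if s[i,4]>8]
    return r,cl
E
python3 - <<'E'
from hold import *
d=np.load("top0.npz"); W=d["W"]; r,cl=holder(W,d["c"]); print(r); 
for x in cl: print(*x)
w=W[165:285,370:495]
# pad profile along the row midway between clips
for row in (207,217,227): print(row,[tuple((W[row,c]*1000).round().astype(int)) for c in range(420,484,3)])
b=(w[...,2]>.108)&(w[...,1]<-.05)
print("ball",w[b].mean(0),w[b].min(0),w[b].max(0),b.sum())
E
```

```text
((513.7850952148438, -164.55520629882812), (190.7675323486328, 205.98297119140625), 2.98734188079834)
[ 0.5764 -0.2137  0.0775] [ 0.5665 -0.2279  0.0649] [ 0.5861 -0.2012  0.0887] 119
[ 0.4569 -0.2199  0.0772] [ 0.4478 -0.2325  0.0685] [ 0.4651 -0.2073  0.0889] 99
207 [(np.int64(549), np.int64(-141), np.int64(26)), (np.int64(549), np.int64(-148), np.int64(24)), (np.int64(549), np.int64(-155), np.int64(24)), (np.int64(550), np.int64(-162), np.int64(20)), (np.int64(549), np.int64(-168), np.int64(23)), (np.int64(549), np.int64(-175), np.int64(22)), (np.int64(549), np.int64(-181), np.int64(23)), (np.int64(547), np.int64(-186), np.int64(32)), (np.int64(548), np.int64(-194), np.int64(25)), (np.int64(545), np.int64(-197), np.int64(39)), (np.int64(543), np.int64(-201), np.int64(49)), (np.int64(543), np.int64(-207), np.int64(52)), (np.int64(542), np.int64(-214), np.int64(52)), (np.int64(543), np.int64(-221), np.int64(49)), (np.int64(544), np.int64(-229), np.int64(44)), (np.int64(547), np.int64(-240), np.int64(27)), (np.int64(547), np.int64(-248), np.int64(23)), (np.int64(547), np.int64(-254),
[... 1701 characters left out ...]
np.int64(25)), (np.int64(501), np.int64(-202), np.int64(37)), (np.int64(499), np.int64(-205), np.int64(52)), (np.int64(498), np.int64(-211), np.int64(54)), (np.int64(498), np.int64(-216), np.int64(57)), (np.int64(499), np.int64(-224), np.int64(51)), (np.int64(498), np.int64(-231), np.int64(51)), (np.int64(503), np.int64(-245), np.int64(23)), (np.int64(503), np.int64(-252), np.int64(20)), (np.int64(502), np.int64(-258), np.int64(23)), (np.int64(502), np.int64(-265), np.int64(22)), (np.int64(506), np.int64(-279), np.int64(-2)), (np.int64(506), np.int64(-285), np.int64(1))]
ball [ 0.47129276 -0.09786481  0.12592891] [ 0.46058229 -0.11104115  0.11280669] [ 0.48301311 -0.08599161  0.13434204] 127
```

{"op": "apply_moves", "data": {"commands": [[[0.05,-0.04,0],[0,0,5],0.0854],[[0.1,-0.08,-0.02],[0,0,10],0.0854],[[0.15,-0.12,-0.04],[0,0,15],0.0854],[[0.2,-0.16,-0.06],[0,0,20],0.0854],[[0.24,-0.2,-0.09],[0,0,20.8],0.0854],[[0.265,-0.2175,-0.12],[0,0,20.8],0.0854],[[0.265,-0.2175,-0.13],[0,0,20.8],0.0854],[[0.265,-0.2175,-0.13],[0,0,20.8],0.0854],[[0.265,-0.2175,-0.13],[0,0,20.8],0.0854],[[0.265,-0.2175,-0.13],[0,0,20.8],0.0854]]}}

```text
clock: 1.85
tcp_pos: [0.511, 0.3309, 0.1025]
ee_rot: [0.029, 1.0, 0.0, 0.001]
contact_force: [0.7, -0.1, -0.2]
width: 0.0852
grip_force: 0.0
```

{"op": "apply_moves", "data": {"commands": [[[0,0,-0.025],[0,0,0],0.0854],[[0,0,-0.05],[0,0,0],0.0854],[[0,-0.001,-0.075],[0,0,0],0.0854],[[0,-0.001,-0.091],[0,0,0],0.0854],[[0,-0.001,-0.091],[0,0,0],0.0854],[[0,-0.001,-0.091],[0,0,0],0.025],[[0,-0.001,-0.091],[0,0,0],0.025],[[0,-0.001,-0.091],[0,0,0],0.025],[[0,-0.001,-0.091],[0,0,0],0.025],[[0,-0.001,-0.091],[0,0,0],0.025]], "newtons": 35}}

```text
clock: 3.1
tcp_pos: [0.5118, 0.3289, 0.0112]
ee_rot: [0.03, 1.0, 0.0, 0.001]
contact_force: [-1.1, -0.4, 5.4]
width: 0.0333
grip_force: 36.6
```

{"op": "apply_moves", "data": {"commands": [[[0,0,0.03],[0,0,0],0.025],[[0,0,0.08],[0,0,0],0.025],[[0,0,0.13],[0,0,0],0.025],[[0,0,0.175],[0,0,0],0.025],[[0,-0.03,0.19],[0,0,0],0.025],[[0,-0.08,0.19],[0,0,1],0.025],[[0,-0.13,0.19],[0,0,2],0.025],[[0,-0.18,0.19],[0,0,3],0.025],[[0,-0.22,0.19],[0,0,4],0.025],[[0,-0.25,0.19],[0,0,4],0.025]], "newtons": 35}}

```text
clock: 4.35
tcp_pos: [0.5105, 0.0769, 0.2001]
ee_rot: [-0.005, 1.0, -0.0, -0.0]
contact_force: [-0.2, 0.4, -0.6]
width: 0.0338
grip_force: 35.7
```

{"op": "apply_moves", "data": {"commands": [[[0,-0.04,0],[0,0,0],0.025],[[0,-0.09,0],[0,0,1],0.025],[[0.002,-0.14,0],[0,0,2],0.025],[[0.004,-0.19,0],[0,0,2.4],0.025],[[0.005,-0.24,0],[0,0,2.4],0.025],[[0.005,-0.28,0],[0,0,2.4],0.025],[[0.005,-0.2956,-0.01],[0,0,2.4],0.025],[[0.005,-0.2956,-0.03],[0,0,2.4],0.025],[[0.005,-0.2956,-0.04],[0,0,2.4],0.025],[[0.005,-0.2956,-0.04],[0,0,2.4],0.025]]}}

```text
clock: 5.6
tcp_pos: [0.5152, -0.2157, 0.1591]
ee_rot: [-0.026, 1.0, 0.001, -0.001]
contact_force: [-0.2, -0.5, -1.1]
width: 0.0333
grip_force: 35.7
```

Run:
```python
from hold import *
c,W=cap("top"); cv2.imwrite("pics/top1.png",cv2.resize(c["color"][140:300,350:530,::-1],None,fx=3.5,fy=3.5))
s=env.observe(); print(s["clock"],s["tcp_pos"],s["contact_force"],s["ee_rot"])
c,W=cap("side"); cv2.imwrite("pics/side1.png",cv2.resize(c["color"][230:410,310:490,::-1],None,fx=3.2,fy=3.2))
for r in env.regions_of("side","fuse"):
    m=r["pixels"]; p=W[m]; print(r["conf"],r["point"],np.nanmedian(p,0),np.nanpercentile(p,2,axis=0).round(4),np.nanpercentile(p,98,axis=0).round(4))
```

```text
5.65 [ 0.51594104 -0.21607757  0.15993993] [-0.49655209 -0.12987792 -2.14849393] [-2.63864243e-02  9.99651648e-01  3.33728594e-04 -4.78293184e-04]
0.97 [0.6398, 0.6394] [ 0.48784777 -0.22359695  0.17633532] [ 0.4606 -0.2352  0.1527] [ 0.5453 -0.2004  0.1903]
0.93 [0.3397, 0.4281] [0.29610185 0.44874563 0.02678707] [ 0.2694  0.4186 -0.0012] [0.328  0.5169 0.039 ]
0.78 [0.4959, 0.3558] [0.62030203 0.5010178  0.02133373] [0.5746 0.4928 0.0011] [0.6707 0.5252 0.0384]
0.52 [0.4219, 0.374] [0.47272958 0.50168276 0.02712319] [0.4434 0.4729 0.0015] [0.5102 0.5469 0.039 ]
```

View pics/side1.png

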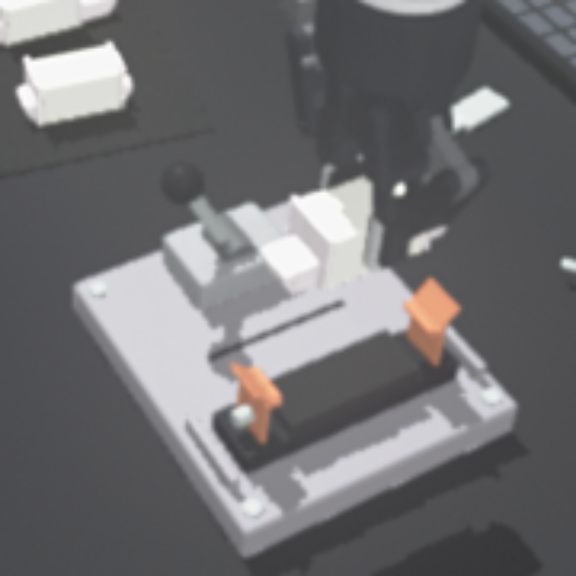

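View pics/top1.png

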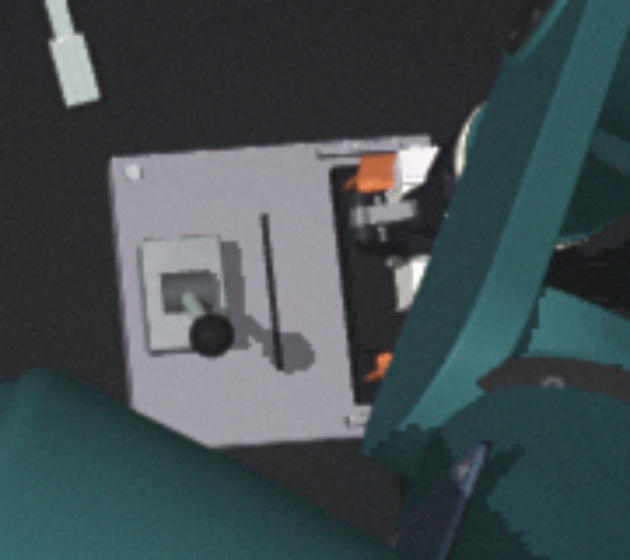

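Run:
```python
from hold import *
# blade end points in world from both cameras (white pixels in z-range of held fuse)
for n in("top","side"):
    c,W=cap(n); k=c["color"].astype(int)
    w=(k.min(-1)>110)&(np.ptp(k,axis=-1)<40)&(np.abs(W[...,1]+.216)<.028)&(W[...,2]>.142)&(W[...,2]<.21)&(np.abs(W[...,0]-.515)<.08)
    p=W[w]; print(n,len(p)); 
    ax=np.array([np.cos(.052),np.sin(.052),0]); s=p@ax
    print("x' ext",np.percentile(s,[0,1,99,100]).round(4),"target",np.array([.5165,-.217,0])@ax)
    for lo in np.arange(s.min(),s.max(),.01):
        q=p[(s>=lo)&(s<lo+.01)]
        if len(q)>3: print(round(lo,3),len(q),q.min(0).round(4),q.max(0).round(4))
```

```text
top 217
x' ext [0.4695 0.4707 0.5586 0.5593] target 0.5045229339730626
0.469 25 [ 0.4804 -0.2009  0.1555] [ 0.4904 -0.1982  0.1903]
0.479 41 [ 0.4909 -0.2051  0.1538] [ 0.5005 -0.1986  0.1924]
0.489 22 [ 0.5006 -0.2068  0.1606] [ 0.508 -0.192  0.191]
0.529 39 [ 0.5407 -0.207   0.1573] [ 0.548  -0.1952  0.195 ]
0.539 35 [ 0.5534 -0.2172  0.1558] [ 0.5613 -0.2016  0.1741]
0.549 54 [ 0.5612 -0.2239  0.1525] [ 0.5717 -0.2013  0.1733]
side 995
x' ext [0.447  0.4489 0.5385 0.5547] target 0.5045229339730626
0.447 88 [ 0.459  -0.2318  0.1524] [ 0.4696 -0.2083  0.1717]
0.457 94 [ 0.4692 -0.2312  0.1529] [ 0.4794 -0.2066  0.1711]
0.467 269 [ 0.4788 -0.2372  0.1528] [ 0.4897 -0.1996  0.1938]
0.477 153 [ 0.4884 -0.2361  0.1528] [ 0.4998 -0.2007  0.191 ]
0.487 232 [ 0.499  -0.2423  0.1548] [ 0.5099 -0.1936  0.2088]
0.497 81 [ 0.5085 -0.2433  0.1528] [ 0.5187 -0.194   0.1975]
0.507 29 [ 0.5185 -0.2169  0.1863] [ 0.5265 -0.1982  0.1902]
0.517 9 [ 0.5343 -0.2338  0.1553] [ 0.5398 -0.2166  0.1897]
0.527 28 [ 0.5393 -0.2333  0.1534] [ 0.5491 -0.214   0.1888]
0.537 5 [ 0.5504 -0.2318  0.1554] [ 0.5583 -0.2257  0.1653]
0.547 7 [ 0.5599 -0.2264  0.1529] [ 0.5671 -0.2235  0.1586]
```

The side view shows the fuse held level above the pad (crop ~(320,240)). The top view shows its far blade at the far clip (crop ~(400,165)). The fuse is centred along x to about 1–2 mm.

{"op": "apply_moves", "data": {"commands": [[[0.0005,-0.001,-0.02],[0,0,0],0.025],[[0.0005,-0.001,-0.04],[0,0,0],0.025],[[0.0005,-0.001,-0.055],[0,0,0],0.025],[[0.0005,-0.001,-0.068],[0,0,0],0.025],[[0.0005,-0.001,-0.075],[0,0,0],0.025],[[0.0005,-0.001,-0.078],[0,0,0],0.025],[[0.0005,-0.001,-0.08],[0,0,0],0.025],[[0.0005,-0.001,-0.082],[0,0,0],0.025],[[0.0005,-0.001,-0.084],[0,0,0],0.025],[[0.0005,-0.001,-0.084],[0,0,0],0.025]], "newtons": 45}}

```text
clock: 7.1
tcp_pos: [0.517, -0.2182, 0.0765]
ee_rot: [-0.026, 1.0, -0.0, 0.0]
contact_force: [0.5, -0.6, -0.2]
width: 0.0334
grip_force: 48.4
```

{"op": "apply_moves", "data": {"commands": [[[0,0,-0.001],[0,0,0],0.025],[[0,0,-0.002],[0,0,0],0.025],[[0,0,-0.003],[0,0,0],0.025],[[0,0,-0.004],[0,0,0],0.025],[[0,0,-0.005],[0,0,0],0.025],[[0,0,-0.006],[0,0,0],0.025],[[0,0,-0.007],[0,0,0],0.025],[[0,0,-0.008],[0,0,0],0.025],[[0,0,-0.009],[0,0,0],0.025],[[0,0,-0.009],[0,0,0],0.025]]}}

```text
clock: 8.35
tcp_pos: [0.5163, -0.2178, 0.0668]
ee_rot: [-0.026, 1.0, 0.0, -0.0]
contact_force: [0.8, 0.3, -1.8]
width: 0.0331
grip_force: 48.4
```

Run:
```python
from hold import *
for i in range(4):
    c,W=cap("side"); s=env.observe(); print(s["tcp_pos"].round(4),s["contact_force"].round(2))
cv2.imwrite("pics/side2.png",cv2.resize(c["color"][280:410,320:480,::-1],None,fx=4.5,fy=4.5,interpolation=cv2.INTER_CUBIC))
k=c["color"].astype(int); o=(k[...,0]-k[...,2]>60)&(W[...,1]<-.15)&(W[...,1]>-.28)
p=W[o]
for a,b in((.42,.5),(.53,.62)):
    q=p[(p[:,0]>a)&(p[:,0]<b)]; print(len(q),q.min(0).round(4),q.max(0).round(4))
w=(k.min(-1)>110)&(np.ptp(k,axis=-1)<40)&(np.abs(W[...,1]+.216)<.028)&(W[...,2]>.04)&(W[...,2]<.12)&(np.abs(W[...,0]-.515)<.08)
print(np.percentile(W[w],[1,99],axis=0).round(4))
```

```text
[ 0.5163 -0.2178  0.0668] [ 1.42  0.46 -2.49]
[ 0.5163 -0.2178  0.0668] [ 0.39 -0.73 -2.77]
[ 0.5163 -0.2178  0.0669] [ 0.79 -0.46 -3.56]
[ 0.5163 -0.2178  0.0669] [ 1.26 -0.98 -4.71]
157 [ 0.4398 -0.2363  0.0416] [ 0.4592 -0.2085  0.087 ]
55 [ 0.531  -0.2729  0.0414] [ 0.5899 -0.2012  0.1664]
[[ 0.4396 -0.2417  0.0481]
 [ 0.5449 -0.1946  0.1142]]
```

View pics/side2.png

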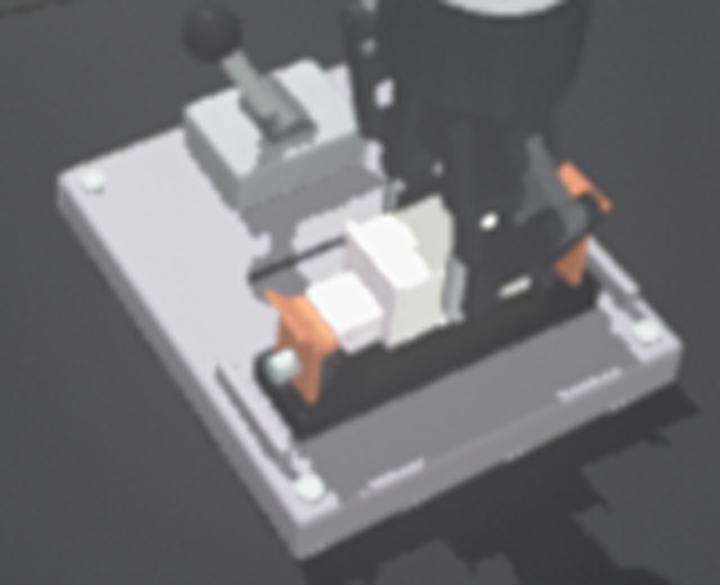

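The fuse sits between the spread clips, with the near clip at crop (300,340), and is still a few mm above the pad. I'll feel the way down from here.

{"op": "apply_moves", "data": {"commands": [[[0,0,-0.0005],[0,0,0],0.025],[[0,0,-0.001],[0,0,0],0.025],[[0,0,-0.0015],[0,0,0],0.025],[[0,0,-0.002],[0,0,0],0.025],[[0,0,-0.0025],[0,0,0],0.025],[[0,0,-0.003],[0,0,0],0.025],[[0,0,-0.0035],[0,0,0],0.025],[[0,0,-0.0035],[0,0,0],0.025],[[0,0,-0.0035],[0,0,0],0.025],[[0,0,-0.0035],[0,0,0],0.025]]}}

```text
clock: 9.8
tcp_pos: [0.5166, -0.218, 0.0637]
ee_rot: [-0.026, 1.0, -0.0, -0.0]
contact_force: [-0.8, -0.7, -0.6]
width: 0.0334
grip_force: 48.3
```

```bash
cat > f.py <<'E'
from h import *
F=[]
for i in range(3):
    cap("side"); s=env.observe(); F.append(s["contact_force"])
print(s["clock"],s["tcp_pos"].round(4),np.array(F).round(1).tolist(),s["torque"].round(2))
E
python3 f.py
```

```text
9.95 [ 0.5167 -0.218   0.0637] [[0.5, -1.1, -0.3], [0.6, -1.3, -0.6], [0.6, -0.5, 0.4]] [-0.16 -0.04  0.  ]
```

{"op": "apply_moves", "data": {"commands": [[[0,0,-0.0003],[0,0,0],0.025],[[0,0,-0.0006],[0,0,0],0.025],[[0,0,-0.0009],[0,0,0],0.025],[[0,0,-0.0012],[0,0,0],0.025],[[0,0,-0.0015],[0,0,0],0.025],[[0,0,-0.0015],[0,0,0],0.025],[[0,0,-0.0015],[0,0,0],0.025],[[0,0,-0.0015],[0,0,0],0.025],[[0,0,-0.0015],[0,0,0],0.025],[[0,0,-0.0015],[0,0,0],0.025]], "newtons": 25}}

```text
clock: 11.2
tcp_pos: [0.5165, -0.2179, 0.0621]
ee_rot: [-0.026, 1.0, 0.0, -0.0]
contact_force: [0.1, 0.3, -3.1]
width: 0.0335
grip_force: 48.2
```

{"op": "apply_moves", "data": {"commands": [[[0,0,-0.0001],[0,0,0],0.025],[[0,0,-0.0002],[0,0,0],0.025],[[0,0,-0.0003],[0,0,0],0.025],[[0,0,-0.0004],[0,0,0],0.025],[[0,0,-0.0005],[0,0,0],0.025],[[0,0,-0.0005],[0,0,0],0.025],[[0,0,-0.0005],[0,0,0],0.025],[[0,0,-0.0005],[0,0,0],0.025],[[0,0,-0.0005],[0,0,0],0.025],[[0,0,-0.0005],[0,0,0],0.025]]}}

```text
clock: 12.45
tcp_pos: [0.5167, -0.218, 0.0618]
ee_rot: [-0.026, 1.0, -0.0, -0.0]
contact_force: [0.8, -0.3, -0.0]
width: 0.0334
grip_force: 48.2
```

```bash
python3 f.py
```

```text
12.6 [ 0.5166 -0.218   0.0618] [[0.2, -0.8, -2.0], [0.6, -0.6, -1.4], [0.8, 0.7, -1.5]] [ 0.01 -0.06  0.02]
```

{"op": "apply_moves", "data": {"commands": [[[0,0,-0.0001],[0,0,0],0.025],[[0,0,-0.0002],[0,0,0],0.025],[[0,0,-0.0003],[0,0,0],0.025],[[0,0,-0.0004],[0,0,0],0.025],[[0,0,-0.0005],[0,0,0],0.025],[[0,0,-0.0005],[0,0,0],0.025],[[0,0,-0.0005],[0,0,0],0.025],[[0,0,-0.0005],[0,0,0],0.025],[[0,0,-0.0005],[0,0,0],0.025],[[0,0,-0.0005],[0,0,0],0.025]]}}

```text
clock: 13.85
tcp_pos: [0.5166, -0.218, 0.0612]
ee_rot: [-0.026, 1.0, -0.0, -0.0]
contact_force: [0.6, -0.3, -4.3]
width: 0.0335
grip_force: 48.1
```

{"op": "apply_moves", "data": {"commands": [[[0,0,-0.0001],[0,0,0],0.025],[[0,0,-0.0002],[0,0,0],0.025],[[0,0,-0.0003],[0,0,0],0.025],[[0,0,-0.0004],[0,0,0],0.025],[[0,0,-0.0005],[0,0,0],0.025],[[0,0,-0.0005],[0,0,0],0.025],[[0,0,-0.0005],[0,0,0],0.025],[[0,0,-0.0005],[0,0,0],0.025],[[0,0,-0.0005],[0,0,0],0.025],[[0,0,-0.0005],[0,0,0],0.025]]}}

```text
clock: 15.1
tcp_pos: [0.5166, -0.2179, 0.0607]
ee_rot: [-0.026, 1.0, -0.0, -0.0]
contact_force: [0.1, 0.4, -4.1]
width: 0.0335
grip_force: 48.0
```

{"op": "apply_moves", "data": {"commands": [[[0,0,-0.0001],[0,0,0],0.025],[[0,0,-0.0002],[0,0,0],0.025],[[0,0,-0.0003],[0,0,0],0.025],[[0,0,-0.0004],[0,0,0],0.025],[[0,0,-0.0005],[0,0,0],0.025],[[0,0,-0.0005],[0,0,0],0.025],[[0,0,-0.0005],[0,0,0],0.025],[[0,0,-0.0005],[0,0,0],0.025],[[0,0,-0.0005],[0,0,0],0.025],[[0,0,-0.0005],[0,0,0],0.025]]}}

```text
clock: 16.35
tcp_pos: [0.5167, -0.218, 0.0603]
ee_rot: [-0.026, 1.0, -0.0, 0.0]
contact_force: [-0.6, 0.1, -0.2]
width: 0.0334
grip_force: 48.1
```

```bash
cat > g.py <<'E'
from hold import *
import sys
F=[];Q=[]
for i in range(3):
    c,W=cap("side"); s=env.observe(); F.append(s["contact_force"][2])
    k=c["color"].astype(int); o=(k[...,0]-k[...,2]>60)&(W[...,1]<-.15)&(W[...,1]>-.28)&(W[...,0]>.42)&(W[...,0]<.5)
    p=W[o]; u=np.argwhere(o); Q.append([*u[:,::-1].mean(0),*p.min(0),*p.max(0)])
    k=(k.min(-1)>110)&(np.ptp(k,axis=-1)<40)&(np.abs(W[...,1]+.216)<.028)&(W[...,2]>.045)&(W[...,2]<.12)&(np.abs(W[...,0]-.483)<.03)
print(s["clock"],s["tcp_pos"].round(4),np.round(F,1),np.median(Q,0).round(4).tolist(),np.percentile(W[k],[1,99],axis=0).round(4).tolist())
if len(sys.argv)>1: cv2.imwrite(sys.argv[1],cv2.resize(c["color"][300:390,350:460,::-1],None,fx=6.5,fy=6.5,interpolation=cv2.INTER_CUBIC))
E
python3 g.py pics/side3.png
```

```text
16.5 [ 0.5167 -0.218   0.0603] [-0.4 -0.7 -1.1] [387.9178, 353.8792, 0.4426, -0.2363, 0.024, 0.4817, -0.1758, 0.0863] [[0.4629, -0.242, 0.0501], [0.5123, -0.1917, 0.1029]]
```

View pics/side3.png

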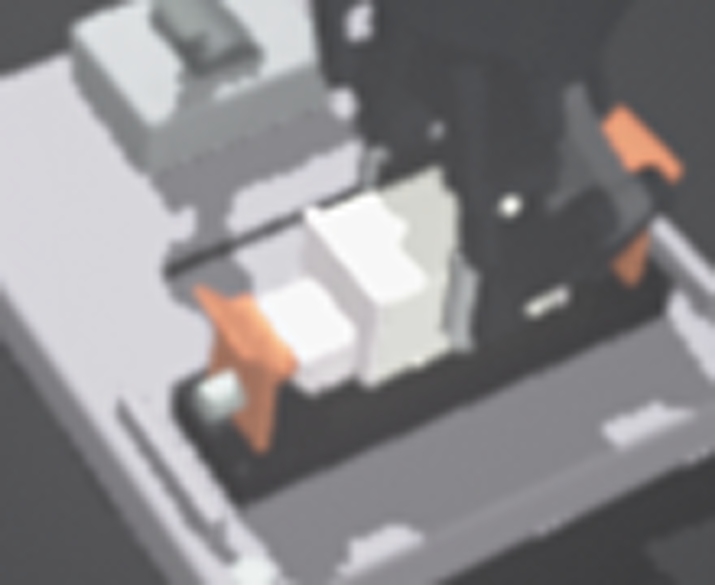

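The near clip, at crop (250,350), is still leaning outward and has not snapped over yet, so I'll go on down.

{"op": "apply_moves", "data": {"commands": [[[0,0,-0.0001],[0,0,0],0.025],[[0,0,-0.0002],[0,0,0],0.025],[[0,0,-0.0003],[0,0,0],0.025],[[0,0,-0.0004],[0,0,0],0.025],[[0,0,-0.0005],[0,0,0],0.025],[[0,0,-0.0005],[0,0,0],0.025],[[0,0,-0.0005],[0,0,0],0.025],[[0,0,-0.0005],[0,0,0],0.025],[[0,0,-0.0005],[0,0,0],0.025],[[0,0,-0.0005],[0,0,0],0.025]]}}

```text
clock: 17.75
tcp_pos: [0.5166, -0.2179, 0.0597]
ee_rot: [-0.026, 1.0, -0.0, -0.0]
contact_force: [0.4, 0.5, -2.6]
width: 0.0332
grip_force: 48.0
```

```bash
python3 g.py
```

```text
17.9 [ 0.5167 -0.2179  0.0598] [-2.  -2.6 -1.6] [389.9257, 353.1014, 0.4473, -0.2359, 0.024, 0.4741, -0.1743, 0.087] [[0.4542, -0.2418, 0.0494], [0.5118, -0.1958, 0.103]]
```

{"op": "apply_moves", "data": {"commands": [[[0,0,-0.0001],[0,0,0],0.025],[[0,0,-0.0002],[0,0,0],0.025],[[0,0,-0.0003],[0,0,0],0.025],[[0,0,-0.0004],[0,0,0],0.025],[[0,0,-0.0004],[0,0,0],0.025],[[0,0,-0.0004],[0,0,0],0.025],[[0,0,-0.0004],[0,0,0],0.025],[[0,0,-0.0004],[0,0,0],0.025],[[0,0,-0.0004],[0,0,0],0.025],[[0,0,-0.0004],[0,0,0],0.025]]}}

```text
clock: 19.15
tcp_pos: [0.5167, -0.2179, 0.0593]
ee_rot: [-0.026, 1.0, -0.0, -0.0]
contact_force: [-0.2, 0.0, -1.0]
width: 0.0331
grip_force: 48.0
```

```bash
python3 g.py pics/side4.png
```

```text
19.3 [ 0.5167 -0.218   0.0594] [-1.2 -0.9 -1.7] [389.9262, 353.1014, 0.4472, -0.2359, 0.0241, 0.4744, -0.175, 0.0865] [[0.4546, -0.2418, 0.0484], [0.5124, -0.1948, 0.1019]]
```

View pics/side4.png

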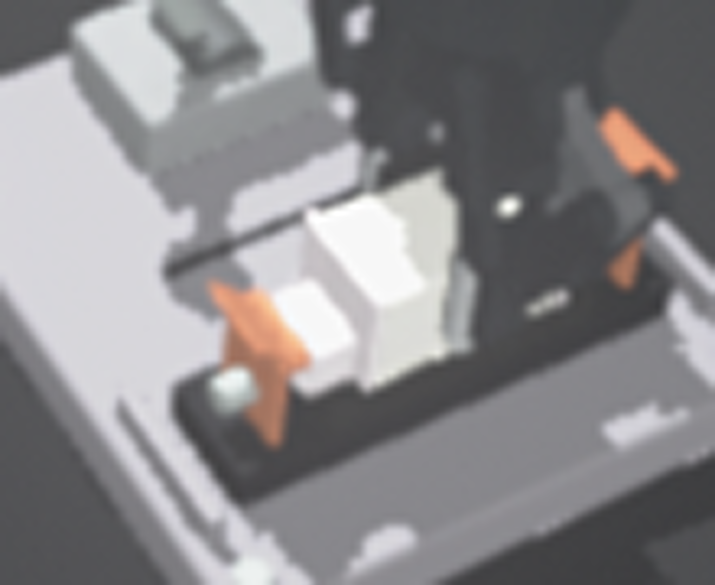

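The near clip has snapped over, at crop (265,350). The far clip, at (635,145), has moved in somewhat. I still haven't felt bottom, so I'll continue gently.

{"op": "apply_moves", "data": {"commands": [[[0,0,-0.0001],[0,0,0],0.025],[[0,0,-0.0002],[0,0,0],0.025],[[0,0,-0.0003],[0,0,0],0.025],[[0,0,-0.0004],[0,0,0],0.025],[[0,0,-0.0004],[0,0,0],0.025],[[0,0,-0.0004],[0,0,0],0.025],[[0,0,-0.0004],[0,0,0],0.025],[[0,0,-0.0004],[0,0,0],0.025],[[0,0,-0.0004],[0,0,0],0.025],[[0,0,-0.0004],[0,0,0],0.025]]}}

```text
clock: 20.55
tcp_pos: [0.5167, -0.218, 0.059]
ee_rot: [-0.026, 1.0, -0.0, -0.0]
contact_force: [0.2, 0.0, -0.4]
width: 0.0332
grip_force: 48.0
```

```bash
python3 - <<'E'
from hold import *
d=np.load("side0.npz"); s=env.observe()
c,W=cap("side"); print(env.observe()["contact_force"])
def far(k):
    k=k.astype(int)[300:350,430:475]; o=(k[...,0]-k[...,2]>50); u=np.argwhere(o); return u[:,::-1].mean(0).round(2)+[430,300],u[:,::-1].min(0)+[430,300],u[:,::-1].max(0)+[430,300],len(u)
print(far(d["c"])); print(far(c["color"]))
E
python3 g.py
```

```text
[-0.41368825 -0.58939264 -1.71464105]
(array([444.27, 328.7 ]), array([436, 317]), array([453, 343]), 258)
(array([446.91, 325.51]), array([442, 317]), array([453, 343]), 77)
20.75 [ 0.5167 -0.218   0.059 ] [-0.7 -2.3 -1.9] [389.9456, 353.1565, 0.4471, -0.2361, 0.024, 0.4742, -0.1751, 0.0868] [[0.4543, -0.2417, 0.0491], [0.5119, -0.1955, 0.1004]]
```

{"op": "apply_moves", "data": {"commands": [[[0,0,-0.0001],[0,0,0],0.025],[[0,0,-0.0002],[0,0,0],0.025],[[0,0,-0.0003],[0,0,0],0.025],[[0,0,-0.0004],[0,0,0],0.025],[[0,0,-0.0004],[0,0,0],0.025],[[0,0,-0.0004],[0,0,0],0.025],[[0,0,-0.0004],[0,0,0],0.025],[[0,0,-0.0004],[0,0,0],0.025],[[0,0,-0.0004],[0,0,0],0.025],[[0,0,-0.0004],[0,0,0],0.025]]}}

```text
clock: 22.0
tcp_pos: [0.5167, -0.218, 0.0586]
ee_rot: [-0.026, 1.0, -0.0, -0.0]
contact_force: [0.2, -0.0, -1.8]
width: 0.0332
grip_force: 48.0
```

```bash
python3 g.py
```

```text
22.15 [ 0.5167 -0.218   0.0586] [-2.3 -1.7 -0.9] [389.9257, 353.1438, 0.4471, -0.2358, 0.0235, 0.4743, -0.174, 0.0862] [[0.4545, -0.2416, 0.0495], [0.5114, -0.1962, 0.1005]]
```

{"op": "apply_moves", "data": {"commands": [[[0,0,-0.0001],[0,0,0],0.025],[[0,0,-0.0002],[0,0,0],0.025],[[0,0,-0.0003],[0,0,0],0.025],[[0,0,-0.0004],[0,0,0],0.025],[[0,0,-0.0004],[0,0,0],0.025],[[0,0,-0.0004],[0,0,0],0.025],[[0,0,-0.0004],[0,0,0],0.025],[[0,0,-0.0004],[0,0,0],0.025],[[0,0,-0.0004],[0,0,0],0.025],[[0,0,-0.0004],[0,0,0],0.025]]}}

```text
clock: 23.4
tcp_pos: [0.5167, -0.218, 0.0582]
ee_rot: [-0.026, 1.0, -0.0, -0.0]
contact_force: [-1.8, 0.3, 0.9]
width: 0.0334
grip_force: 48.4
```

```bash
python3 g.py
```

```text
23.55 [ 0.5167 -0.218   0.0582] [1.1 1.6 1.8] [389.9306, 353.0833, 0.4466, -0.236, 0.0239, 0.4742, -0.1747, 0.0871] [[0.4543, -0.2423, 0.0478], [0.5123, -0.1956, 0.1021]]
```

The force rose by about 3 N at tcp z = 0.0582, so the fuse is on the pad with both clips closed. I'll release and lift.

{"op": "apply_moves", "data": {"commands": [[[0,0,0],[0,0,0],0.06],[[0,0,0],[0,0,0],0.07],[[0,0,0],[0,0,0],0.07],[[0,0,0],[0,0,0],0.07],[[0,0,0.005],[0,0,0],0.07],[[0,0,0.03],[0,0,0],0.07],[[0,0,0.07],[0,0,0],0.07],[[0,0,0.11],[0,0,0],0.07],[[0,0,0.145],[0,0,0],0.07],[[0,0,0.145],[0,0,0],0.07]]}}

```text
clock: 24.8
tcp_pos: [0.5187, -0.2191, 0.2066]
ee_rot: [-0.026, 1.0, -0.002, 0.003]
contact_force: [-0.6, -0.4, -0.7]
width: 0.0703
grip_force: 0.0
```

{"op": "apply_moves", "data": {"commands": [[[-0.02,0.03,0],[0,0,0],0.0],[[-0.045,0.06,0],[0,0,0],0.0],[[-0.065,0.09,0],[0,0,0],0.0],[[-0.085,0.117,0],[0,0,0],0.0],[[-0.085,0.117,0],[0,0,0],0.0],[[-0.085,0.117,-0.02],[0,0,0],0.0],[[-0.085,0.117,-0.04],[0,0,0],0.0],[[-0.085,0.117,-0.04],[0,0,0],0.0],[[-0.085,0.117,-0.04],[0,0,0],0.0],[[-0.085,0.117,-0.04],[0,0,0],0.0]]}}

```text
clock: 26.05
tcp_pos: [0.4324, -0.1014, 0.1638]
ee_rot: [-0.026, 1.0, -0.0, 0.001]
contact_force: [0.1, -0.1, -0.8]
width: -0.0005
grip_force: 0.0
```

Run:
```python
from hold import *
c,W=cap("side"); s=env.observe(); print(s["clock"],s["tcp_pos"],s["width"],s["contact_force"])
cv2.imwrite("pics/side5.png",cv2.resize(c["color"][240:400,310:480,::-1],None,fx=3.7,fy=3.7,interpolation=cv2.INTER_CUBIC))
k=c["color"].astype(int)
w=(k.min(-1)>110)&(np.ptp(k,axis=-1)<40)&(np.abs(W[...,1]+.216)<.026)&(W[...,2]>.048)&(W[...,2]<.12)&(np.abs(W[...,0]-.515)<.07)
t=W[w]; print(np.percentile(t,[1,99],axis=0).round(4)); q=t[t[:,2]>.084]; print(np.median(q,0),cv2.minAreaRect((q[:,:2]*1000).astype(np.float32)))
```

```text
26.1 [ 0.43230314 -0.10132453  0.16379591] -9.428829593401258e-05 [ 0.4828731  -0.0773359  -0.29491435]
[[ 0.4474 -0.2371  0.0487]
 [ 0.5677 -0.2017  0.0898]]
[ 0.51583272 -0.21928584  0.08584034] ((498.85540771484375, -219.26809692382812), (103.75251770019531, 35.199012756347656), 3.5516843795776367)
```

View pics/side5.png

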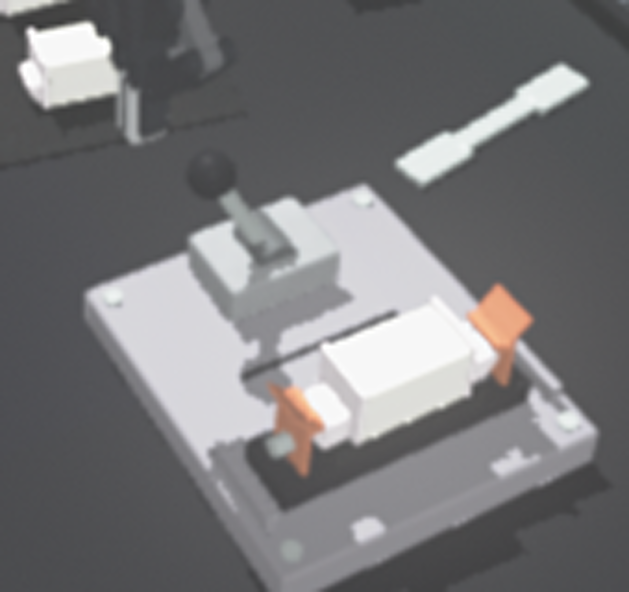

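The fuse lies level on the pad, centred at crop (400,370), with both hooks over its blades. The lever ball is at (212,175) and the closed fingers are on its −x side.

{"op": "apply_moves", "data": {"commands": [[[0,0,-0.03],[0,0,0],0.0],[[0,0,-0.055],[0,0,0],0.0],[[0,0,-0.055],[0,0,0],0.0],[[0.012,0.0006,-0.055],[0,0,0],0.0],[[0.024,0.0012,-0.055],[0,0,0],0.0],[[0.036,0.0019,-0.055],[0,0,0],0.0],[[0.048,0.0025,-0.055],[0,0,0],0.0],[[0.06,0.003,-0.055],[0,0,0],0.0],[[0.07,0.0037,-0.055],[0,0,0],0.0],[[0.075,0.004,-0.055],[0,0,0],0.0]]}}

```text
clock: 27.35
tcp_pos: [0.5074, -0.0969, 0.108]
ee_rot: [-0.026, 1.0, -0.0, 0.0]
contact_force: [-0.5, -1.0, 0.2]
width: -0.0
grip_force: 0.4
```

{"op": "apply_moves", "data": {"commands": [[[0.002,0,0],[0,0,0],0.0],[[0.004,0,0],[0,0,0],0.0],[[0.006,0,0],[0,0,0],0.0],[[0.008,0,0],[0,0,0],0.0],[[0.01,0.0005,0],[0,0,0],0.0],[[0.012,0.0006,0],[0,0,0],0.0],[[0.012,0.0006,0],[0,0,0],0.0],[[0.012,0.0006,0],[0,0,0],0.0],[[0.012,0.0006,0],[0,0,0],0.0],[[0.012,0.0006,0],[0,0,0],0.0]]}}

```text
clock: 28.6
tcp_pos: [0.5188, -0.0964, 0.1083]
ee_rot: [-0.026, 1.0, -0.0, 0.0]
contact_force: [-0.4, 0.4, -0.2]
width: 0.0
grip_force: 0.0
```

```bash
cat > b.py <<'E'
from hold import *
c,W=cap("side"); s=env.observe(); print(s["clock"],s["tcp_pos"],s["contact_force"])
for r in env.regions_of("side","isolator_tip")[:2]:
    p=W[r["pixels"]]; p=p[p[:,2]>.09]; print(r["conf"],r["point"],len(p),np.median(p,0).round(4),np.nanmin(p,0).round(4),np.nanmax(p,0).round(4))
E
python3 b.py
```

```text
28.65 [ 0.51878672 -0.09640973  0.1082333 ] [ 0.3045025  -0.41948972 -0.84949531]
0.74 [0.6158, 0.5933] 108 [ 0.5357 -0.1046  0.1191] [ 0.5244 -0.1108  0.0904] [ 0.5512 -0.0961  0.132 ]
```

{"op": "apply_moves", "data": {"commands": [[[0.001,0,0],[0,0,0],0.0],[[0.002,0,0],[0,0,0],0.0],[[0.003,0,0],[0,0,0],0.0],[[0.004,0,0],[0,0,0],0.0],[[0.005,0,0],[0,0,0],0.0],[[0.006,0,0],[0,0,0],0.0],[[0.007,0,0],[0,0,0],0.0],[[0.007,0,0],[0,0,0],0.0],[[0.007,0,0],[0,0,0],0.0],[[0.007,0,0],[0,0,0],0.0]]}}

```text
clock: 29.95
tcp_pos: [0.525, -0.0963, 0.108]
ee_rot: [-0.026, 1.0, 0.0, -0.001]
contact_force: [-4.0, -0.3, 1.6]
width: -0.0002
grip_force: 2.2
```

```bash
python3 b.py
```

```text
30.0 [ 0.52505598 -0.09629146  0.1080435 ] [-6.432712    0.06277856  1.33453697]
0.44 [0.6158, 0.5915] 105 [ 0.5419 -0.104   0.1175] [ 0.5284 -0.1107  0.0906] [ 0.558  -0.0964  0.1284]
```

The stop has been felt (−6 N along x). I'll back off and rise clear.

{"op": "apply_moves", "data": {"commands": [[[-0.015,0,0],[0,0,0],0.0],[[-0.03,0,0.01],[0,0,0],0.0],[[-0.05,0,0.04],[0,0,0],0.0],[[-0.06,0.02,0.08],[0,0,0],0.0],[[-0.06,0.06,0.12],[0,0,0],0.0],[[-0.06,0.1,0.14],[0,0,0],0.0],[[-0.06,0.12,0.14],[0,0,0],0.0],[[-0.06,0.12,0.14],[0,0,0],0.0],[[-0.06,0.12,0.14],[0,0,0],0.0],[[-0.06,0.12,0.14],[0,0,0],0.0]]}}

```text
clock: 31.3
tcp_pos: [0.4655, 0.0228, 0.248]
ee_rot: [-0.025, 1.0, -0.0, -0.0]
contact_force: [0.3, -0.1, -0.1]
width: -0.0001
grip_force: 0.0
```

```bash
python3 b.py
python3 - <<'E'
from hold import *
c,W=cap("side"); cv2.imwrite("pics/side6.png",cv2.resize(c["color"][180:400,280:490,::-1],None,fx=2.7,fy=2.7,interpolation=cv2.INTER_CUBIC))
E
```

```text
31.35 [0.46553029 0.02283413 0.24792613] [-0.70331965 -0.27826791 -0.1248078 ]
0.71 [0.6136, 0.5781] 177 [ 0.5415 -0.1014  0.1205] [ 0.528  -0.1101  0.0905] [ 0.5595 -0.0894  0.131 ]
```

View pics/side6.png

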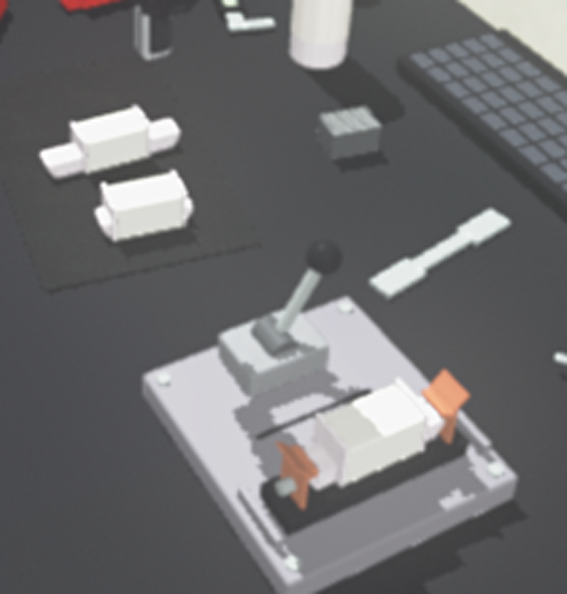

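The lever now leans toward +x, with its ball at crop (323,257). The fuse is seated under both clips at (370,435), the other two fuses are untouched, and the arm is clear.

```bash
python3 -c "
from station import env
print(env.finish_job())"
```

```text
the job is handed in; nothing more can be done
None
```

The middle fuse is seated level with both clips closed over its ends and released, the isolator lever is at its other stop, and the other two fuses lie where they were; the job is handed in, and no verdict was shown.

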